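# Seat a blank disc in the weld fixture and swing the keeper over it

## Task

Push the solid steel disc (the one without a hole) across the top of the fixture plate with your fingertips until it drops over the edge of the round recess and lies flat on its bottom. Then push the keeper arm round until it stands over the disc against its stop, and move clear. Only push: do not pick the disc up at any time, and leave the ring, the nut and everything else lying about where it is.

Things in the scene. Friction and masses are not known exactly. Their poses are not given: they have to be found in the camera images.
- fixture: fixed flat grey plate, 220 mm along its x, 300 mm along its y, 22 mm high, lying on the table at any yaw within 0.45 rad. Origin: centre of its underside; z up. It carries the recess, the keeper and, on its top, the loose disc, ring and nut
- recess (a point): centre of the mouth of the round recess, level with the plate's top (22 mm above the table), at (0, -55, 22) mm in the fixture's frame. The recess is 66 mm across with a small chamfer and 10 mm deep with a flat floor, so the seated disc is flush with the plate's top
- disc: loose solid steel disc, 60 mm diameter, 10 mm thick, about 0.22 kg, at the start flat on the plate's top towards the plate's +y end, on its -x or +x side. Origin: centre of its underside, z up
- ring: bystander: loose flat steel ring, 60 mm outside, 32 mm hole, 10 mm thick, flat on the plate beside the disc (about 110 mm from it). Origin: centre of its underside
- keeper (a joint): angle (rad) of the keeper, a level arm on a vertical pivot: 0 parked, clear of the recess; 1.65 its stop, pointing over the recess centre. Grows clockwise seen from above; starts at 0 to 0.35, stays where left, friction about 0.12 N m. At angle q the arm points along (4.050 - q) rad counterclockwise from the fixture's +x, in the fixture's frame
- keeper_pivot (a point): the keeper's pivot axis at the plate's top, at (60, -110, 22) mm in the fixture's frame. The hub is 26 mm across and rises 22 mm above the plate's top. The steel arm is 95 mm long from the pivot, 18 mm wide, its underside 4 mm and upper face 14 mm above the plate's top: it passes over a seated disc but not over one still lying on the plate
- keeper_end (a point): point on the keeper's upper face 86 mm from the pivot, 14 mm above the plate's top, on the axis of an upright pin 14 mm across that rises 23 mm above the arm
- nut: bystander: loose dark hexagon nut, 32 mm across, 14 mm high, on the plate near its -x, -y corner. Origin: centre of its underside
- cone: bystander: steel reducer cone with a flange on top, 110 mm across the foot, 126 mm high, on the table. Origin: centre of its underside
- can: bystander: upright spray can, 64 mm across, 180 mm high, on the table. Origin: centre of its underside
- mallet: bystander: orange mallet lying on the table. Origin: below its handle
- spanner: bystander: steel spanner lying on the table to the left of the fixture. Origin: below its shank
- tape: bystander: black and yellow tape measure, 70 x 35 x 62 mm, standing on the table. Origin: centre of its underside
Mind the look-alikes: they are no part of the job. Leave any orange or pink look-alike of the disc alone.

How it is judged:
By the outcome, as a careful person would: the job done as asked, in the order asked, and still so for the second after the job is handed in, with the robot touching nothing.
It also fails if it takes over 51 s, if anything falls off the work surface, if the arm or the gripper's body presses on something with over 40 N, if the wrist force passes 120 N, or if a joint passes its speed limit or range.

## Robot

A 6-joint arm with a two-finger parallel gripper is mounted at the origin on the work surface. World frame = base frame: x ahead of the robot, y to its left, z up, the work surface at z = 0. Lengths are in m, angles in rad, forces in N, time in s.
With the tool pointing down it reaches from about 0.325 to 1 m from the base axis. Payload 5.1 kg.
Tool frame: the origin (TCP) lies on the centre line of the jaws, within the pads' length; the fingertips stand 11 mm ahead of it and the grasp point (between the pads) lies 8 mm behind it; z points along the fingers, y is the line along which they close (so a half turn about z gives the same grasp; the last joint's range is limited). The gripper opens to 85 mm and grips with 20 to 120 N. Pads are 22 mm wide; open, the fingers measure 114 mm over their backs; the gripper's body (76 mm by 85 mm) begins 54 mm behind the grasp point. The pads swing forward as they close: fully open they stand 13 mm farther back than shut.
Start: joints at [-0.083, 0.124, 1.65, -0, 1.367, -0.083], TCP at [0.65, -0, 0.242] pointing down, gripper open.
Joint ranges: [-2.61, 2.61], [-1.02, 2.33], [0.03, 2.71], [-1.35, 4.49], [0.32, 2.68], [-2.91, 2.91]. Speed limits (rad/s): [2.57, 2.57, 3.14, 3.14, 3.14, 3.14].

## Interface

Orientations are given as a unit quaternion [x, y, z, w].
In Python, from rig import robot, solver, viewer, workorder gives the robot as it stands. The module is installed in compiled form; this text tells all that it offers. Calls block until the motion is done:
- robot.move_pose(position, orientation): joint-space move of the TCP to a pose.
- robot.move_l(position, rot=None, vel=0.15): straight line of the TCP; rot=None keeps the orientation; vel is the mean speed in m/s.
- robot.set_joints(angles): joint-space move.
- robot.grip(opening): finger opening in m; the grip force is fixed at half the most; returns when the fingers have stopped.
- robot.dwell(seconds).
- solver.inverse_kinematics(position, orientation): joint angles nearest the present ones, or None.
- robot.read_state(): the state.
- viewer.get_image(name): name is "scene" or "side" or "wrist"; returns the picture (384x512x3 uint8, red, green, blue); there is no depth.
- viewer.get_calibration(name): a dict with "intrinsics" (3x3 intrinsics, pixels), "R" (3x3) and "t" (3): a world point X has camera coordinates R X + t. Camera axes: x right, y down, z forward; pixel columns grow to the right and rows downward; lengths in m; the calibration is good to about 2 mm. A picture is of the moment at which its call begins: read the wrist's pose just before it. get_calibration takes no time and is no camera call; for the wrist camera it gives the pose at the moment of the call.
A pose or a line that the arm cannot do raises robot.Unreachable and nothing moves.
- workorder.job_done(): hands the job in; it is judged then, once.
The state is a dict: "time": time; "joints": joint angles; "qd": joint speeds; "tau": joint torques, N m; "tcp_pos": TCP position; "tool_rot": TCP orientation; "ft_force": force on the tool from outside, world axes, zero at the start; "ft_torque": the same for the moment, N m; "opening": finger opening in m; "grasp_force": force on a finger pad.
Only numpy, scipy, OpenCV 4.12 (cv2) and the standard library are available. Lean on these libraries where they do the work, as an engineer would, in place of code of your own. Each camera call takes 0.05 s, during which the arm holds its last target. There are 200 camera calls.

## Working session

There is one attempt and no reset: what is moved stays moved. The work goes in short steps, each a Python script; the robot and the scene stay as the last script left them, time stands still between calls to the robot, and variables do not carry over. Pictures are saved under pics/ and viewed, at most 10 in all, crops included, and the job is handed in when it is done.

```bash
mkdir -p pics
cat > h.py <<'E'
import numpy as np, cv2
from rig import robot, solver, viewer, workorder
def snap(n,f):
    c=viewer.get_calibration(n); im=viewer.get_image(n)
    cv2.imwrite(f'pics/{f}.png',im[:,:,::-1]); np.savez(f'pics/{f}.npz',K=c['intrinsics'],R=c['R'],t=c['t']); return im
def ray(f,uv,z):
    c=np.load(f'pics/{f}.npz'); uv=np.atleast_2d(uv).astype(float)
    d=np.c_[uv,np.ones(len(uv))]@np.linalg.inv(c['K']).T@c['R']; o=-c['R'].T@c['t']
    return (o+d*((z-o[2])/d[:,2])[:,None])[:,:2]
def proj(f,X):
    c=np.load(f'pics/{f}.npz'); p=(np.atleast_2d(X)@c['R'].T+c['t'])@c['K'].T; return p[:,:2]/p[:,2:]
E
python3 - <<'E'
from h import *
a=snap('scene','s0');b=snap('wrist','w0');c=snap('side','d0')
cv2.imwrite('pics/all0.png',cv2.resize(np.vstack([np.hstack([a,b]),np.hstack([c,c*0])])[:,:,::-1],(800,600)))
print(robot.read_state())
for n in ['scene','side','wrist']:
    k=viewer.get_calibration(n);print(n,-k['R'].T@k['t'],k['intrinsics'][0])
E
```

```text
{'time': 0.15, 'joints': array([-8.25659296e-02,  1.24366752e-01,  1.65135753e+00,  7.69375488e-06,
        1.36753591e+00, -8.25540372e-02]), 'qd': array([-0.0002619 , -0.00225736, -0.00547108, -0.00030068, -0.0015361 ,
        0.00082219]), 'tau': array([ 3.58459238e-04, -4.24227583e+01, -3.66012383e+01, -4.16494640e-05,
        4.65309960e-03, -1.53378886e-05]), 'tcp_pos': array([6.49536042e-01, 3.34725852e-05, 2.41329634e-01]), 'tool_rot': array([ 7.07111291e-01,  7.07101779e-01, -5.36062099e-04, -6.38609517e-04]), 'ft_force': array([0.92469324, 0.74911315, 0.85256315]), 'ft_torque': array([ 0.00433492, -0.03755738, -0.01305409]), 'grasp_force': 0.0, 'opening': 0.08534257941368785}
scene [ 1.23607306 -0.98966101  0.9434026 ] [449.57247895   0.         251.06717773]
side [0.46782283 0.77940219 0.84152369] [401.74650388   0.         252.59660817]
wrist [0.64992426 0.07712443 0.37343753] [296.10050263   0.         253.53010214]
```

View pics/all0.png

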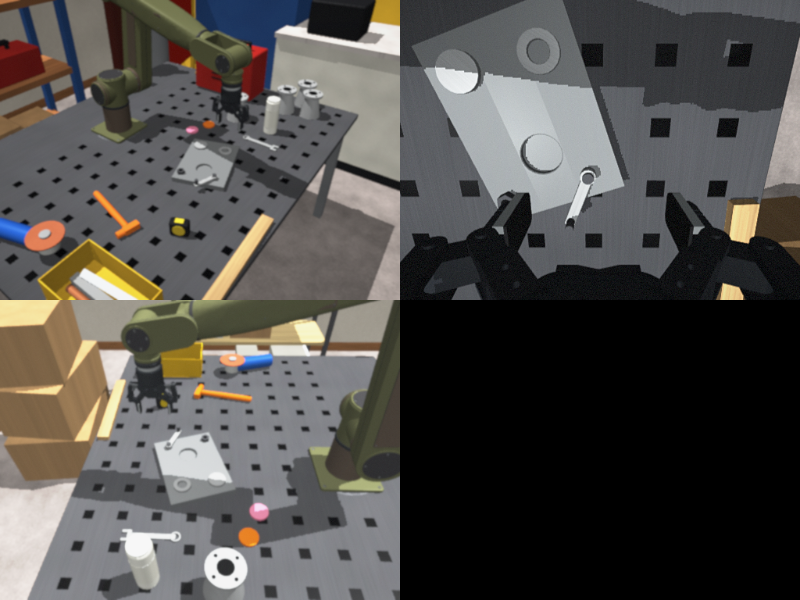

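The combined view shows the fixture in the wrist image, in 512x384 pixels. The candidates are:
- Solid grey disc at about (73,92). This matches the description.
- Ring with a hole at about (177,65).
- Recess at about (181,196), which is not an object.
- Pink and orange look-alike discs on the table, at about (259,511) and (248,537) in the side quadrant. I'll leave those alone.

The keeper pivot is at about (243,228), with the arm pointing down to (218,285).

Run:
```python
from h import *
im=cv2.imread('pics/w0.png')
cv2.imwrite('pics/w0c.png',cv2.resize(im[0:300,0:320],None,fx=2,fy=2,interpolation=cv2.INTER_CUBIC))
for n,p,z in [('disc',(73,92),.032),('ring',(177,65),.032),('recess',(181,196),.022),('hub',(243,222),.044)]: print(n,ray('w0',p,z))
```

```text
disc [[0.45182648 0.08625961]]
ring [[0.56758296 0.1134798 ]]
recess [[ 0.55859409 -0.03620874]]
hub [[ 0.63644416 -0.06184486]]
```

View pics/w0c.png

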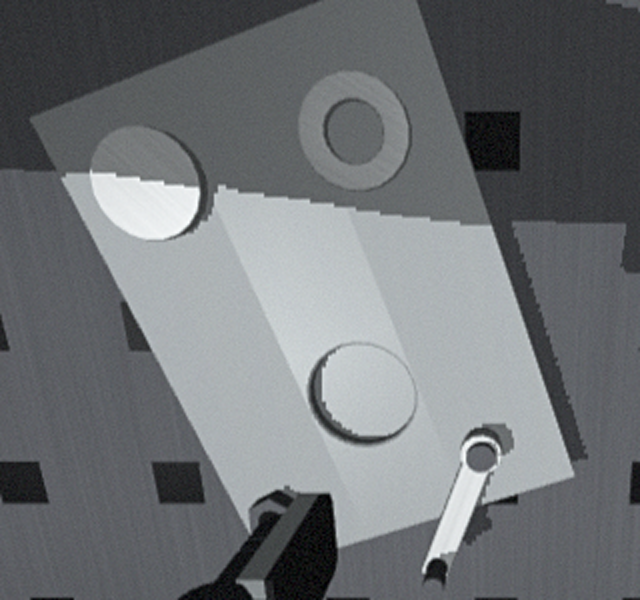

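The close crop (2x) shows the solid disc centred at crop (146,183). The ring with its hole is at (355,130), the recess mouth at (362,393), the hub top at (482,452), the keeper pin at about (435,575) and the nut at about (275,505). The plate corners are at (30,120) and (574,476). The disc choice is confirmed.

```bash
cat >> h.py <<'E'
from scipy.spatial.transform import Rotation as Ro
def tool(d):  # tool z down, tool x along world xy direction d
    x=np.array([d[0],d[1],0])/np.hypot(*d[:2]); z=np.array([0,0,-1.]); return Ro.from_matrix(np.c_[x,np.cross(z,x),z]).as_quat()
def fit(F,W):
    F=np.array(F,float);W=np.array(W);a=F-F.mean(0);b=W-W.mean(0)
    th=np.arctan2((a[:,0]*b[:,1]-a[:,1]*b[:,0]).sum(),(a*b).sum()); R=np.array([[np.cos(th),-np.sin(th)],[np.sin(th),np.cos(th)]])
    o=W.mean(0)-R@F.mean(0); return th,R,o,np.linalg.norm(F@R.T+o-W,axis=1)
E
python3 - <<'E'
from h import *
g=lambda u,v,z:ray('w0',(u/2,v/2),z)[0]
W=[g(30,120,.022),g(574,476,.022),g(362.5,393.5,.022),g(482,454,.044)]
th,R,o,e=fit([(-.11,.15),(.11,-.15),(0,-.055),(.06,-.11)],W)
print(th,o,e)
rec=R@[0,-.055]+o; disc=g(146,183,.032); piv=R@[.06,-.11]+o
for n,p in [('disc',disc),('ring',g(355,130,.032)),('pin',g(437,567,.059)),('nut',g(275,508,.036))]: print(n,p,R.T@(p-o))
print('rec',rec,'piv',piv); pin=g(437,567,.059)-piv
print('pin r',np.hypot(*pin),'q',(4.05+th-np.arctan2(pin[1],pin[0]))%(2*np.pi))
d=(rec-disc);L=np.hypot(*d);d/=L; s=disc-d*.046; print(d,L,s)
for sg in (1,-1): print(solver.inverse_kinematics([*s,.06],tool(sg*d)),solver.inverse_kinematics([*(rec-d*.03),.03],tool(sg*d)))
np.savez('est.npz',th=th,R=R,o=o,disc=disc,rec=rec,piv=piv)
E
```

```text
0.33011057889811296 [0.54096383 0.014267  ] [0.00099249 0.0018822  0.00057314 0.00205665]
disc [0.45192029 0.0867764 ] [-0.06073202  0.09745761]
ring [0.56811531 0.1134798 ] [0.05784507 0.08505486]
pin [ 0.60610419 -0.13719382] [ 0.01252754 -0.16439802]
nut [ 0.50104206 -0.10950592] [-0.07788695 -0.10414945]
rec [ 0.55879195 -0.03776335] piv [ 0.63338046 -0.07034485]
pin r 0.07219957987318452 q 0.05512970647775006
[ 0.65122438 -0.75888524] 0.1641088079571164 [0.42196397 0.12168512]
[ 1.58404121e-01 -1.61058394e-01  2.25933415e+00 -4.44089210e-16
  1.04331690e+00  2.59080006e+00] [-1.27325178e-01  1.15822259e-01  2.04854410e+00 -4.44089210e-16
  9.77226291e-01  2.30507076e+00]
[ 1.58404121e-01 -1.61058394e-01  2.25933415e+00 -4.44089210e-16
  1.04331690e+00 -5.50792599e-01] [-1.27325178e-01  1.15822259e-01  2.04854410e+00 -4.44089210e-16
  9.77226291e-01 -8.36521898e-01]
```

Run:
```python
from h import *
E=np.load('est.npz'); disc,rec=E['disc'],E['rec']; d=rec-disc; d/=np.hypot(*d); s=disc-d*.048
robot.grip(.04); robot.move_pose([*s,.10],tool(d))
im=snap('wrist','w1'); st=robot.read_state(); print(st['time'],st['tcp_pos'],st['opening'],st['ft_force'])
im=im[:,:,::-1].copy()
for p in [[*disc,.032],[*rec,.022],[*E['piv'],.044]]: cv2.drawMarker(im,tuple(proj('w1',p)[0].astype(int).tolist()),(0,0,255),0,12,1)
cv2.imwrite('pics/w1m.png',im)
```

```text
2.9917 [0.42105596 0.12317889 0.10031039] 0.039923266320069664 [-0.74063294 -0.00542483 -0.14468802]
```

View pics/w1m.png

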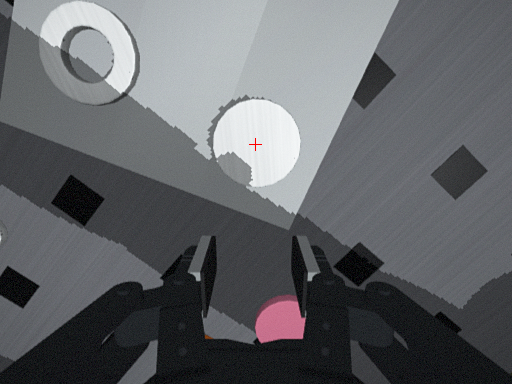

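The disc is at (257,142) and the predicted marker at (255,144), so the estimate holds to about 1 mm. The ring is far to the side at (90,55). I'll probe the plate height on free plate first.

Run:
```python
from h import *
E=np.load('est.npz'); R,o=E['R'],E['o']; p=R@[0,.02]+o
robot.move_l([*p,.10],vel=.2); robot.move_l([*p,.042],vel=.1)
f0=robot.read_state()['ft_force'][2]; z=.042
while z>.018:
    z-=.0015; robot.move_l([*p,z],vel=.03); st=robot.read_state(); f=st['ft_force'][2]-f0
    if abs(f)>4: break
print(z,st['tcp_pos'],f,st['time'])
robot.move_l([*p,z+.03],vel=.1); print(robot.read_state()['time'])
```

```text
0.029999999999999992 [0.53466646 0.03319379 0.03149114] 9.350635050446103 6.6
7.05
```

Run:
```python
from h import *
E=np.load('est.npz'); disc,rec=E['disc'],E['rec']; d=rec-disc; d/=np.hypot(*d); q=tool(d)
s=disc-d*.050
robot.move_l([*s,.065],vel=.2); robot.move_l([*s,.0345],vel=.1)
for k,v in [(.10,.08),(.045,.06)]:
    robot.move_l([*(rec-d*(.0334+k)),.0345],vel=v); st=robot.read_state(); print(st['time'],st['tcp_pos'],st['ft_force'])
snap('wrist','w2'); im=cv2.imread('pics/w2.png')
for p in [[*rec,.022],[*(rec-d*.045),.032]]: cv2.drawMarker(im,tuple(proj('w2',p)[0].astype(int).tolist()),(0,0,255),0,12,1)
cv2.imwrite('pics/w2m.png',im)
```

```text
9.55 [0.47183395 0.06343813 0.03438226] [-0.26315949 -0.11512372 -0.18877254]
10.6167 [0.50784067 0.02172496 0.03460216] [ 0.98889753  0.43817862 -0.34109075]
```

View pics/w2m.png

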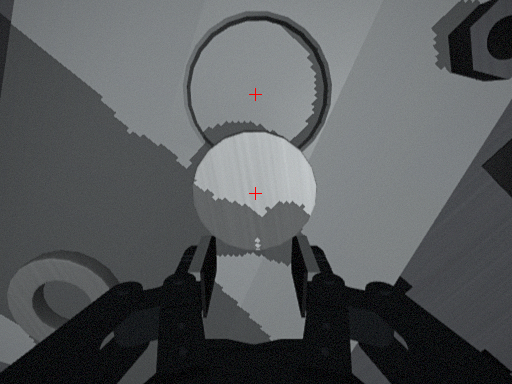

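The disc is nested between the fingers at (255,190) as predicted. The recess mouth spans about 184 to 331 px across with its top at row 11, so it lies slightly beyond my marker. I'll refine it by casting rim rays and then continue.

Run:
```python
from h import *
from scipy.optimize import least_squares
E=dict(np.load('est.npz')); disc,rec=E['disc'],E['rec']; d=rec-disc; d/=np.hypot(*d); n=np.array([-d[1],d[0]])
P=ray('w2',[(257,11),(184,88),(331,88),(205,39),(310,39)],.022)
r=least_squares(lambda x:np.hypot(*(P-x[:2]).T)-x[2],[*rec,.033]).x
dr=r[:2]-rec; print('radius',r[2],'along',dr@d,'lat',dr@n)
if abs(r[2]-.034)<.002 and np.hypot(*dr)<.006: rec=r[:2]; E['rec']=rec; np.savez('est.npz',**E)
for k,v in [(.02,.05),(.008,.04),(.001,.04)]:
    robot.move_l([*(rec-d*(.0334+k)),.0345],vel=v); st=robot.read_state(); print(st['time'],st['tcp_pos'],st['ft_force'])
snap('wrist','w3'); snap('side','d3')
```

```text
radius 0.03387499295355623 along -0.0005213303739606326 lat -0.001046856003043481
11.3083 [0.52317613 0.00210962 0.03451842] [ 0.06150872 -0.28348081  0.56363345]
11.7583 [ 0.53102665 -0.00696658  0.03458141] [ 0.17318615  0.13824515 -0.34953116]
12.0833 [ 0.53553932 -0.01220442  0.03458571] [-0.53378021  0.22748483  0.43226787]
```

View pics/w3.png

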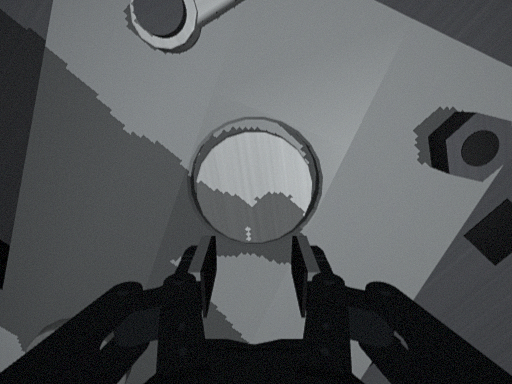

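The disc is inside the mouth, spanning 195–315 px across and rows 130–243, with a gap at the front. It looks seated. I'll check the width by rays, then nudge a little further, rise and look again.

Run:
```python
from h import *
for z in (.022,.032): P=ray('w3',[(195,187),(315,187)],z); print(z,np.hypot(*(P[1]-P[0])),P.mean(0))
E=dict(np.load('est.npz')); rec=E['rec']; d=rec-E['disc']; d/=np.hypot(*d); print(rec)
p=rec-d*(.0334-.004)
robot.move_l([*p,.0345],vel=.04); st=robot.read_state(); print(st['time'],st['ft_force'])
robot.move_l([*(p-d*.03),.16],vel=.2); snap('wrist','w4'); print(robot.read_state()['time'])
im=cv2.imread('pics/w4.png')
for X in [[*rec,.022],[*E['piv'],.044]]: cv2.drawMarker(im,tuple(proj('w4',X)[0].astype(int).tolist()),(0,0,255),0,8,1)
cv2.imwrite('pics/w4m.png',cv2.resize(im,(768,576)))
```

```text
0.022 0.06107295801647827 [ 0.5574497  -0.03792675]
0.032 0.05685214077622837 [ 0.55938392 -0.04011281]
[ 0.557658   -0.03804946]
12.4583 [-0.38591654 -0.65484834  0.1989391 ]
13.3
```

View pics/w4m.png

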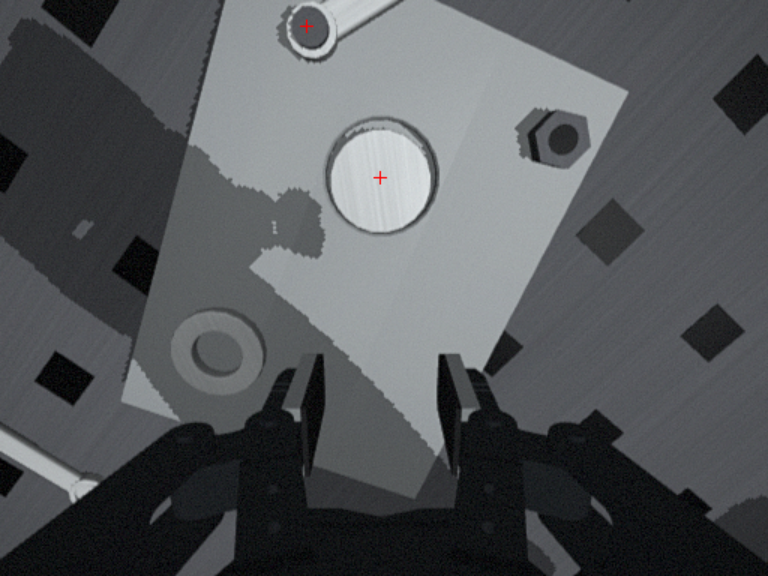

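The disc fills the recess concentrically at (380,180), and its width measured at plate level is 61 mm, so it is seated flush. The ring at (217,350) and the nut at (560,138) haven't moved. Next is the keeper: I'll go above the pin's start side with the fingers closed and take one look.

```bash
cat >> h.py <<'E'
def kp(q,back,r=.086):
    E=np.load('est.npz'); a=4.05+float(E['th'])-q; u=np.array([np.cos(a),np.sin(a)]); t=np.array([u[1],-u[0]])
    return E['piv']+r*u-back*t, tool(t)
E
python3 - <<'E'
from h import *
p,q=kp(.05,.06)
for k in np.linspace(0,1.7,6): 
    pp,qq=kp(k,.017); print(np.round(solver.inverse_kinematics([*pp,.052],qq),2))
robot.grip(0); robot.move_pose([*p,.13],q); snap('wrist','w5'); st=robot.read_state(); print(st['time'],st['opening'],st['tcp_pos'])
im=cv2.imread('pics/w5.png')
E=np.load('est.npz')
for X in [[*kp(.05,0)[0],.059],[*E['piv'],.044]]: cv2.drawMarker(im,tuple(proj('w5',X)[0].astype(int).tolist()),(0,0,255),0,8,1)
cv2.imwrite('pics/w5m.png',cv2.resize(im,(768,576)))
E
```

```text
[-0.33  0.29  1.8  -0.    1.05 -1.57]
[-0.33  0.23  1.87 -0.    1.04 -1.23]
[-0.32  0.17  1.94 -0.    1.03 -0.88]
[-0.28  0.13  1.99 -0.    1.02 -0.5 ]
[-0.24  0.11  2.01 -0.    1.02 -0.12]
[-0.18  0.11  2.02 -0.    1.02  0.28]
17.0417 -2.0181150500911743e-05 [ 0.65696729 -0.17239438  0.13007252]
```

View pics/w5m.png

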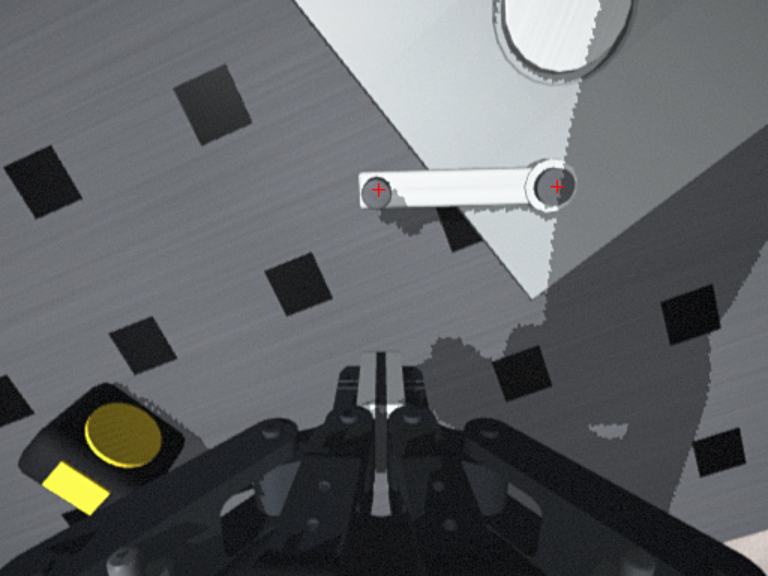

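The keeper pin top is at (377,192) with the marker at (378,189), and the hub is on its marker, so q is about 0.05. The closed fingers stand behind the pin, and the tape at (110,440) is lower and clear. I'll push along the arc now.

Run:
```python
from h import *
Z=.052
p,q=kp(.05,.036); robot.move_l([*p,.10],q,vel=.2); robot.move_l([*p,Z],vel=.1)
f0=robot.read_state()['ft_force']
p,q=kp(.05,.018); robot.move_l([*p,Z],q,vel=.06)
for k in np.r_[.2:1.5:.13, 1.5,1.57,1.62,1.65,1.68,1.71,1.74]:
    p,q=kp(k,.018); robot.move_l([*p,Z],q,vel=.08); st=robot.read_state(); f=st['ft_force']-f0
    if k>1.4 or np.hypot(*f[:2])>5: print(round(k,2),st['time'],f)
    if np.hypot(*f[:2])>12: break
robot.dwell(.2); print(robot.read_state()['ft_force']-f0)
p,q=kp(k,.05); robot.move_l([*p,Z],vel=.1); robot.move_l([*p,.17],vel=.2)
snap('wrist','w6'); print(robot.read_state()['time'])
im=cv2.imread('pics/w6.png'); E=np.load('est.npz')
for X in [[*kp(1.65,0)[0],.059],[*E['piv'],.044]]: cv2.drawMarker(im,tuple(proj('w6',X)[0].astype(int).tolist()),(0,0,255),0,8,1)
cv2.imwrite('pics/w6m.png',cv2.resize(im,(768,576)))
```

```text
1.5 21.7 [ 0.48255582  0.26810818 -0.71845798]
1.57 21.95 [ 0.43558522  0.16565015 -0.35908551]
1.62 22.2 [ 1.03994233 -1.32882692 -0.39866256]
1.65 22.45 [-0.83525611 -4.53297236 -0.54736802]
1.68 22.7 [ -4.58379125 -14.01399263   3.11023906]
[ -4.59352161 -13.22376524   1.75429549]
24.1583
```

View pics/w6m.png

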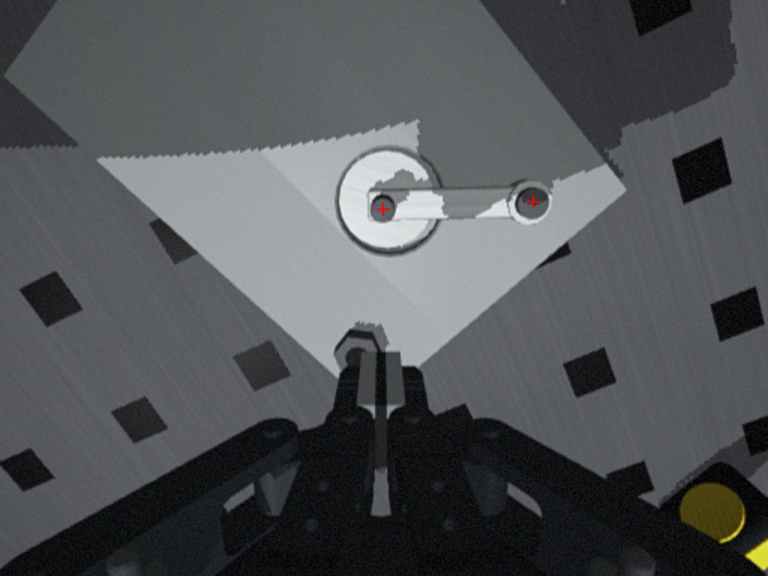

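The keeper stands over the seated disc at its stop: pin at (382,209), on the 1.65 rad marker, and the push force rose to about 14 N there. The nut is at (357,350). I'll check that it hasn't moved, then hand in.

Run:
```python
from h import *
print(ray('w4',(563/1.5,139/1.5),.036),ray('w6',(357/1.5,352/1.5),.036))
st=robot.read_state(); print(st['time'],st['tcp_pos'],st['ft_force'])
robot.dwell(.3); print(workorder.job_done())
```

```text
[[ 0.49673238 -0.11894984]] [[ 0.49870034 -0.11529449]]
24.1583 [ 0.53314416 -0.07830278  0.16795544] [ 0.45086983  0.11841594 -0.06367041]
the job is handed in; nothing more can be done
None
```

The disc is seated flush in the recess and the keeper stands against its stop over it; the arm is clear, nothing else was disturbed as far as the pictures show, and the job was handed in at about 24.5 s of the 51 s allowed.

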